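# Fit the filter cassette into the dust extractor

## Robot

A 6-joint arm with a two-finger parallel gripper is mounted at the origin on the work surface. World frame = base frame: x ahead of the robot, y to its left, z up, the work surface at z = 0. Lengths are in m, angles in rad, forces in N, time in s.
With the tool pointing down it reaches from about 0.25 to 0.725 m from the base axis. Payload 4 kg.
Tool frame: the origin (TCP) lies on the centre line of the jaws, within the pads' length; the fingertips stand tip_reach ahead of it and the grasp point (between the pads) lies 5 mm behind it (tip_reach is the distance from the TCP to the fingertips, in m); z points along the fingers, y is the direction in which the jaws open and shut (so a half turn about z gives the same grasp; the last joint's range is limited). The gripper opens to 85 mm and grips with 20 to 120 N. Pads are 22 mm wide; open, the fingers measure 114 mm over their backs; the gripper's body (76 mm by 85 mm) begins 54 mm behind the grasp point. The pads swing forward as they close: fully open they stand 13 mm farther back than shut.
Start: joints at [1.135, 0.241, 0.005, 1.335, 0, 1.571], TCP at [0.211, 0.453, 0.223] pointing down, gripper open.
Joint ranges: [-2.72, 2.72], [-1.05, 1.87], [-1.09, 1.28], [-1.99, 2.15], [-1.42, 1.44], [-3.14, 3.14]. Speed limits (rad/s): [2.79, 2.79, 3.14, 3.14, 3.14, 3.14].

## Interface

Orientations are given as a unit quaternion [x, y, z, w].
In Python, from workcell import * gives the robot as it stands.
- The arm moves only by the tool arm_command, never from a script. Its arguments are lists of equal length, an entry for each row: "translation": the shift along the tool's x, y, z in cm, a list of three; "turn": the turn about the tool's z in rad; "hand": the closure, from 0 (fully open) to 1 (shut). In form: {"translation": [[x, y, z], ...], "turn": [turn, ...], "hand": [hand, ...]}. A call has 1 to 5 rows; each row is the pose to reach, as a shift and turn from the pose commanded when the call began, along the tool's axes at that moment; what a row does not reach only later rows make up. A row lasts 1/12 s, in which the tool goes at most 41.7 mm and 7.16 degrees, less where a joint would pass 70% of its speed; a pose out of reach is approached as far as the arm can. A call with a gripper value outside its range is refused whole. The fingers move at their own pace and stop on an object; the grip force is fixed at half the most. Time passes only in rows, so rows that repeat a pose let the fingers close. It gives the time, the measured TCP pose, the force and the opening at its end, in the units of the state.
- get_obs(): the state, without advancing time (a new reading comes with each control period).
- camera(name): name is "scene" or "top" or "wrist"; returns (picture, depth): 384x512x3 uint8, red, green, blue; 384x512 float32, m along the optical axis (not along the pixel's ray), 0 where there is no reading.
- camera_info(name): a dict with "mtx" (3x3 intrinsics, pixels), "dist_coeffs" ([k1, k2, p1, p2, k3] as OpenCV has them; the pictures are not rectified), "world_to_cam" (4x4, takes a point from world to camera coordinates). Camera axes: x right, y down, z forward; pixel columns grow to the right and rows downward; lengths in m; the calibration is good to about 2 mm. A picture is of the moment at which its call begins: read the wrist's pose just before it. camera_info takes no time and is no camera call; for the wrist camera it gives the pose at the moment of the call.
- job_done(): hands the job in, once; it reports no verdict.
Trained networks look in the newest picture that a camera, given by its name, has taken for a name from the list of things; names that differ only in an ending like _2 or _b are one class to them, and where a whole thing is asked for, a point or a joint stands for the part that bears it (a point fixed in the world has none). Each returns a list of dicts, best first, with "conf" (0 to 1); they miss things now and then, are a little off and sometimes report something else, mostly with a low value. They report only what shows in the picture. A call takes as long as a camera call. They do not tell look-alikes from the thing itself.
- search_frame(camera, name): "location" ([row, column] in pixels, amid what is visible of it).
- spot_point(camera, name): "location" ([row, column] in pixels: a listed point, or the origin of a listed thing).
The state is a dict: "clock": time; "joint_pos": joint angles; "joint_vel": joint speeds; "tau": joint torques, N m; "eef_pos": TCP position; "tool_rot": TCP orientation; "ft_force": force on the tool from outside, world axes, zero at the start; "ft_torque": the same for the moment, N m; "grip_width": finger opening in m.
Only numpy, scipy, OpenCV 4.12 (cv2) and the standard library are available. Lean on these libraries where they do the work, as an engineer would, in place of code of your own. Each camera call takes 0.05 s, during which the arm holds its last target. There are 200 camera calls.

## Task

Fit the filter cassette that lies on the bench into the dust extractor: draw the filter drawer out by its handle all the way to its stop, lay the cassette (do not drop it) flat in the drawer with its grab fin up, and push the drawer fully home. Then turn the clamp knob on top of the extractor clockwise until its torque clutch slips. Leave the other things on the bench where they are.

Things in the scene. Friction and masses are not known exactly. Their poses are not given: they have to be found in the camera images.
- extractor: Grey steel sanding-dust extractor, fixed to the bench: housing 240 deep (its x) x 180 wide (its y) x 165 mm high. Origin: centre of its underside; its own -x points out of its front, the way the filter drawer comes out; z up. The front faces roughly to +y of the world (left of the robot). Flat top at 165 mm, with the clamp knob 44 mm in front of the centre and a hose spigot (52 mm across, 36 mm high) 78 mm behind the centre.
- filter_drawer (a joint): Filter drawer in the upper part of the extractor's front: how far it is pulled out, in m: 0 fully home (front panel flush with the housing), 0.150 at its stop. It starts 0 to 15 mm open. It slides along the extractor's -x, with about 1.5 N of friction, and stays where it is left.
- drawer_handle (a point): Middle of the bar of the drawer's bow handle: a level round steel bar 10 mm thick and 110 mm long along the extractor's y, its centre line 132 mm above the bench and 45 mm out from the front panel (40 mm clear gap behind the bar, open from above and below). Axes parallel to the extractor's. The front panel is 176 mm wide, from 65 to 155 mm above the bench.
- drawer_bed (a point): Centre of the drawer's inner floor, 69 mm above the bench, axes parallel to the extractor's. The floor is 128 mm (x) by 148 mm (y) inside; side and back walls 5 mm thick and 35 mm high above it, the front panel 86 mm above it. 121 mm behind the handle bar along x. With the drawer at its stop the bed lies wholly in front of the housing.
- cassette: Filter cassette, a stiff grey frame with a white pleated panel, 110 (its x) x 130 (its y) x 28 mm high, 0.2 to 0.42 kg, with a solid grab fin on top: 64 mm long along its x, 12 mm thick, from 28 to 55 mm above the cassette's underside. Origin: centre of its underside; z up. It fits the drawer with its x along the extractor's x, either way round, with 9 mm to spare on each side.
- knob_grip (a point): On the axis of the clamp knob, 201 mm above the bench, at mid height of its bar grip: a black bar 46 mm long (its x) and 14 mm thick (its y), from 179 to 209 mm above the bench; below it a round flange (44 mm across, 171 to 179 mm) on a steel collar (58 mm across, from 165 mm). z is up, x turns with the knob.
- clamp_spindle (a joint): Turn of the clamp screw (steel collar), in rad, growing clockwise seen from above. It starts slack at 0.1 to 0.6 and seats hard at 1.10. The knob drives it at 0.03 N m. A black tick on the collar stays in line with a white line on one end of the knob's bar until the clutch slips.
- clamp_knob (a joint): Turn of the knob past the clamp screw, in rad: 0 while its clutch holds. Once the screw has seated, the clutch gives at 0.12 N m (smoothly, no detents) and this value grows as the knob goes on clockwise over the standing collar; 0.2 rad past is a clear slip, more does no harm. Anticlockwise the knob drives the screw solidly and slackens it.
- sanding_block: Bystander: cork sanding block 115 x 62 x 32 mm, far edge of the bench. Origin at the centre of its underside.
- glue_bottle: Bystander: glue bottle 58 mm across, 120 mm high, standing at the far edge of the bench. Origin at the centre of its underside.
- bridge_blank: Bystander: dark wooden guitar bridge 160 x 30 x 9 mm lying at the far edge of the bench. Origin at the centre of its underside.
- fret_hammer: Bystander: hammer 240 mm long lying at the left of the bench. Origin under its handle.
There are look-alikes about, which are no part of the job. Several things have the shape of the cassette; the one meant has the colours described above.

How it is judged:
By the outcome, as a careful person would: the job done as asked, in the order asked, and still so for the second after the job is handed in, with the robot touching nothing.
It also fails if it takes over 72 s, if anything falls off the work surface, if the arm or the gripper's body presses on something with over 40 N, if the wrist force passes 120 N, or if a joint passes its speed limit or range.

## Working session

There is one attempt and no reset: what is moved stays moved. The work goes in short steps, Python scripts to look and compute and a tool call to move; the robot and the scene stay as the last step left them, time stands still between calls to the robot, and variables do not carry over. Pictures are saved under pics/ and viewed, about 8 in all and at most 12, crops included, and the job is handed in when it is done.

Besides the shell and the picture viewer there is one more tool, called after "Call:" as a command line: name --pt "numbers of a row" for each row, then --argument value for the rest. arm_command: Moves the arm, as the interface text tells. Its arguments: {"type":"object","properties":{"translation":{"type":"array","items":{"type":"array","items":{"type":"number"}}},"turn":{"type":"array","items":{"type":"number"}},"hand":{"type":"array","items":{"type":"number"}}},"required":["translation","turn","hand"]}

```bash
mkdir -p pics; cat > h.py <<'E'
from workcell import *
import numpy as np, cv2
from scipy.spatial.transform import Rotation as R
def snap(n,f=None):
    info=camera_info(n); p,d=camera(n)
    if f: cv2.imwrite('pics/'+f,p[:,:,::-1])
    return p,d,info
def ray(info,rc):
    u=cv2.undistortPoints(np.array([[[rc[1],rc[0]]]],float),np.array(info['mtx']),np.array(info['dist_coeffs']))[0,0]
    T=np.linalg.inv(np.array(info['world_to_cam'])); return T, np.array([u[0],u[1],1.])
def at_z(info,rc,z):
    T,r=ray(info,rc); d=T[:3,:3]@r; o=T[:3,3]; return o+d*(z-o[2])/d[2]
def at_d(info,d,rc):
    T,r=ray(info,rc); k=d[int(rc[0]),int(rc[1])]; return T[:3,:3]@(r*k)+T[:3,3]
def proj(info,P):
    W=np.array(info['world_to_cam']); rv=cv2.Rodrigues(W[:3,:3])[0]
    return cv2.projectPoints(np.array(P,float).reshape(-1,1,3),rv,W[:3,3],np.array(info['mtx']),np.array(info['dist_coeffs']))[0][:,0,::-1]
def cloud(info,d):
    h,w=d.shape; v,u=np.mgrid[:h,:w]
    x=cv2.undistortPoints(np.stack([u,v],-1).reshape(-1,1,2).astype(float),np.array(info['mtx']),np.array(info['dist_coeffs']))[:,0]
    P=np.c_[x,np.ones(len(x))]*d.reshape(-1,1); T=np.linalg.inv(np.array(info['world_to_cam']))
    return (P@T[:3,:3].T+T[:3,3]).reshape(h,w,3)
E
python3 - <<'E'
from h import *
np.set_printoptions(precision=4,suppress=True)
o=get_obs();print(o)
ims=[]
for c in('top','scene'):
    p,d,i=snap(c)
    ims.append(p)
    for n in('cassette','drawer_handle','knob_grip','extractor','drawer_bed'):
        for r in spot_point(c,n)[:4]:
            print(c,n,r,at_d(i,d,r['location']))
cv2.imwrite('pics/a.png',np.vstack([ims[0]])[:,:,::-1]);cv2.imwrite('pics/b.png',ims[1][:,:,::-1])
E
```

```text
{'clock': 0.0, 'joint_pos': array([ 1.135 ,  0.2414,  0.0037,  1.3352, -0.    ,  1.5708]), 'joint_vel': array([ 0.0012,  0.0005, -0.0001, -0.0007,  0.0004,  0.0006]), 'tau': array([ -0.0013, -37.2315,  25.2409,   0.0171,  -0.0003,   0.    ]), 'eef_pos': array([0.2108, 0.4527, 0.2223]), 'tool_rot': array([ 0.2162,  0.9764, -0.001 , -0.0002]), 'ft_force': array([ 0.1524,  0.5917, -0.3511]), 'ft_torque': array([ 0.0345, -0.037 ,  0.0482]), 'grip_width': 0.08590692232388909}
top cassette {'location': [211.3, 200.3], 'conf': 0.82} [0.4584 0.3595 0.0271]
top cassette {'location': [290.3, 215.8], 'conf': 0.82} [0.1887 0.2946 0.0557]
top cassette {'location': [242.8, 303.6], 'conf': 0.75} [ 0.3507 -0.0011  0.0547]
top drawer_handle {'location': [178.4, 331.6], 'conf': 0.64} [ 0.5585 -0.0847  0.1408]
top knob_grip {'location': [175.9, 381.2], 'conf': 0.51} [ 0.5532 -0.2271  0.2091]
top knob_grip {'location': [207.0, 199.6], 'conf': 0.33} [0.4695 0.3593 0.0541]
top drawer_bed {'location': [185.1, 361.8], 'conf': 0.57} [ 0.5306 -0.1753  0.172 ]
scene cassette {'location': [177.7, 324.1], 'conf': 0.7} [0.2025 0.3013 0.0349]
scene cassette {'location': [173.6, 240.6], 'conf': 0.67} [0.375  0.0165 0.0214]
scene cassette {'location': [231.4, 300.1], 'conf': 0.63} [0.4804 0.3618 0.0203]
scene drawer_handle {'location': [170.3, 188.5], 'conf': 0.83} [ 0.5016 -0.1481  0.0388]
scene drawer_handle {'location': [213.7, 132.4], 'conf': 0.3} [ 0.7871 -0.1548  0.0306]
scene knob_grip {'location': [135.5, 161.8], 'conf': 0.68} [ 0.5122 -0.2626  0.1649]
scene extractor {'location': [172.3, 160.6], 'conf': 0.94} [ 0.6427 -0.1361  0.1375]
scene drawer_bed {'location': [166.1, 167.6], 'conf': 0.89} [ 0.6102 -0.1323  0.1462]
```

View pics/a.png

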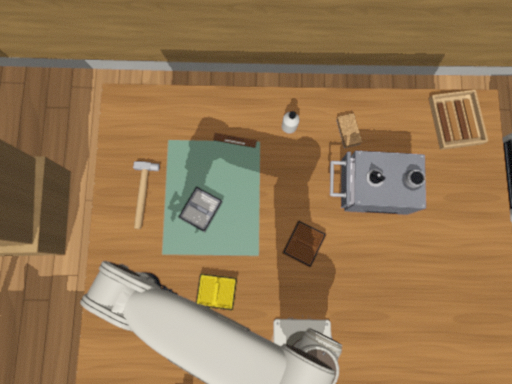

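View pics/b.png

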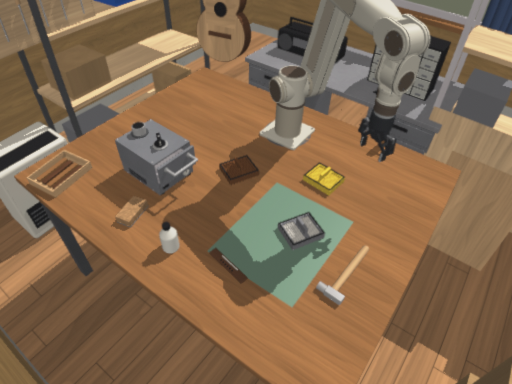

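The top view shows the grey/white cassette at (211,200) on the mat. The yellow one at (290,216) and the brown one at (243,303) are look-alikes. The extractor's handle is at (178,332) and the knob at (176,377). Next I fit the poses from depth.

```bash
python3 - <<'E'
from h import *
np.set_printoptions(precision=4,suppress=True)
p,d,i=snap('top')
C=cloud(i,d)
def box(x0,x1,y0,y1,z0,z1):
    m=(C[...,0]>x0)&(C[...,0]<x1)&(C[...,1]>y0)&(C[...,1]<y1)&(C[...,2]>z0)&(C[...,2]<z1)
    return C[m]
def rect(P,l):
    (c,s,a)=cv2.minAreaRect((P[:,:2]*1000).astype(np.float32)); print(l,len(P),np.array(c),np.array(s),a,np.median(P[:,2]))
rect(box(.35,.75,-.45,-.05,.155,.175),'top')
rect(box(.35,.75,-.3,0,.12,.15),'handle~')
rect(box(.45,.65,-.3,-.16,.19,.22),'knob')
rect(box(.38,.56,.26,.46,.015,.034),'cass')
rect(box(.38,.56,.26,.46,.045,.06),'fin')
cv2.imwrite('pics/c.png',np.hstack([cv2.resize(p[140:220,320:430],None,fx=4,fy=4,interpolation=2),cv2.resize(p[170:250,160:245],None,fx=4,fy=4)])[:,:,::-1])
E
```

```text
top 3464 [ 555.5073 -257.2073] [253.1741 180.5945] 87.61324310302734 0.165223416776767
handle~ 374 [ 520.652  -163.2494] [251.653  149.1838] 36.998695373535156 0.1360792793060941
knob 87 [ 556.4864 -217.6534] [45.0211 15.8813] 56.00187301635742 0.2069058224498117
cass 1047 [469.5242 360.3536] [110.8822 130.279 ] 61.96220397949219 0.02365751851154574
fin 61 [468.8525 360.0897] [62.0544 12.0307] 61.64535140991211 0.055778198321992045
```

View pics/c.png

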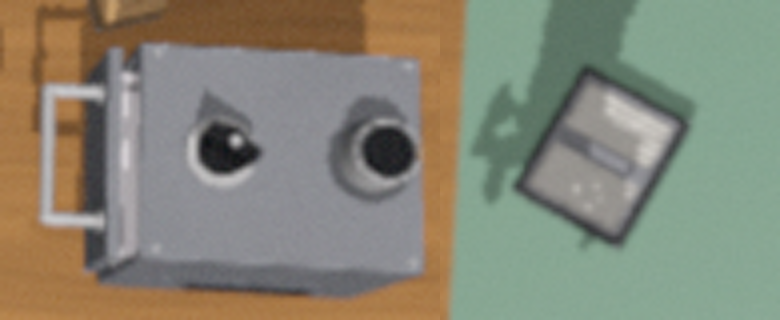

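```bash
cat >> h.py <<'E'
def yaw_now(o=None):
    o=o or get_obs(); y=R.from_quat(o['tool_rot']).as_matrix()[:,1]; return np.degrees(np.arctan2(y[1],y[0]))
def go(x,y,z,yaw):
    "tool-frame shift (cm) and turn (rad) from here to TCP xyz with jaw axis at yaw (deg)"
    o=get_obs(); M=R.from_quat(o['tool_rot']).as_matrix()
    t=M.T@(np.array([x,y,z])-o['eef_pos'])*100
    a=-np.radians((yaw-yaw_now(o)+180)%360-180)
    print('go',np.round(t,2),'turn',round(a,3),'half',round(a-np.sign(a)*np.pi,3),'| eef',np.round(o['eef_pos'],4),'yaw',round(yaw_now(o),1),'q',np.round(o['joint_pos'],2),'t',round(o['clock'],2),'F',np.round(o['ft_force'],1),'g',round(o['grip_width'],4))
E
python3 - <<'E'
from h import *
import workcell
np.set_printoptions(precision=4,suppress=True)
print([n for n in dir(workcell) if not n.startswith('_')], getattr(workcell,'tip_reach',None))
p,d,i=snap('top'); C=cloud(i,d)
m=(C[...,0]>.46)&(C[...,0]<.66)&(C[...,1]>-.14)&(C[...,1]<0.02)&(C[...,2]>.115)&(C[...,2]<.15)
P=C[m]; f=np.array([.0417,.9991]); s=(P[:,:2]-[.5547,-.2616])@f
print(np.histogram(s,bins=np.arange(.11,.22,.005)))
B=P[s>s.max()-.012]; print(B[:,:2].mean(0),B[:,0].min(),B[:,0].max(),s.max(),np.polyfit(B[:,0],B[:,1],1))
go(.562,-.085,.25,87.6)
E
```

```text
['Unreachable', 'camera', 'camera_info', 'get_obs', 'job_done', 'search_frame', 'spot_point', 'tip_reach'] 0.014
(array([  0,   0,   5,  23, 116,   9,   9,   9,  10,   9,   9,   9,  45,
        52,  12,   0,   0,   0,   0,   0,   0]), array([0.11 , 0.115, 0.12 , 0.125, 0.13 , 0.135, 0.14 , 0.145, 0.15 ,
       0.155, 0.16 , 0.165, 0.17 , 0.175, 0.18 , 0.185, 0.19 , 0.195,
       0.2  , 0.205, 0.21 , 0.215]))
[ 0.5602 -0.0858] 0.5034407287102511 0.620874566426372 0.18127711108336392 [-0.0525 -0.0564]
go [-54.54 -33.98  -2.68] turn -0.394 half 2.748 | eef [0.2111 0.4533 0.2232] yaw 65.0 q [1.13 0.24 0.   1.34 0.   1.57] t 0.7 F [-0.   0.6  0.3] g 0.0853
```

Call:
arm_command --pt "-3 -2 0" --pt "-6.5 -4 -0.5" --pt "-10 -6 -1" --pt "-13 -8 -1" --pt "-16 -10 -1.5" --turn '[0, 0, 0, 0, 0]' --hand '[0, 0, 0, 0, 0]'

```text
clock: 1.12
eef_pos: [0.3143, 0.2934, 0.2379]
tool_rot: [0.216, 0.976, -0.0, -0.0]
ft_force: [0.7, 0.4, 0.7]
grip_width: 0.0853
```

Call:
arm_command --pt "-3.2 -2 0" --pt "-6.5 -4 -0.5" --pt "-10 -6 -1" --pt "-13 -8 -1" --pt "-16 -10 -1.5" --turn '[0, 0, 0, 0, 0]' --hand '[0, 0, 0, 0, 0]'

```text
clock: 1.53
eef_pos: [0.4172, 0.135, 0.2531]
tool_rot: [0.216, 0.976, -0.0, -0.0]
ft_force: [0.1, 1.0, -0.7]
grip_width: 0.0851
```

Call:
arm_command --pt "-3.2 -2 0" --pt "-6.5 -4 0" --pt "-10 -6 0" --pt "-13 -8 0" --pt "-16 -10 0" --turn '[0, 0, 0, 0, 0]' --hand '[0, 0, 0, 0, 0]'

```text
clock: 1.95
eef_pos: [0.5204, -0.0233, 0.2533]
tool_rot: [0.216, 0.976, 0.0, 0.0]
ft_force: [1.0, 0.0, 0.7]
grip_width: 0.085
```

Call:
arm_command --pt "-3 -2 0" --pt "-6.5 -4 0" --pt "-6.5 -4 0" --pt "-6.5 -4 0" --pt "-6.5 -4 0" --turn '[-0.1, -0.2, -0.3, -0.39, -0.39]' --hand '[0.3, 0.5, 0.5, 0.5, 0.5]'

```text
clock: 2.37
eef_pos: [0.5618, -0.086, 0.2525]
tool_rot: [0.023, 1.0, 0.0, -0.001]
ft_force: [0.7, 0.4, 0.0]
grip_width: 0.0425
```

```bash
python3 - <<'E'
from h import *
np.set_printoptions(precision=4,suppress=True)
go(.561,-.086,.16,87.3)
p,d,i=snap('wrist','w1.png')
for n in('drawer_handle','knob_grip'):
    for r in spot_point('wrist',n)[:2]: print(n,r,at_d(i,d,r['location']),at_z(i,r['location'],.132 if n[0]=='d' else .201))
C=cloud(i,d)
m=(abs(C[...,2]-.135)<.008); P=C[m]; f=np.array([.047,.9989]); s=(P[:,:2]-[.5547,-.2616])@f
P=P[s>.16]; print(len(P)); 
if len(P): print(cv2.minAreaRect((P[:,:2]*1000).astype(np.float32)),P[:,2].max())
E
```

```text
go [ 0.07 -0.    9.25] turn 0.001 half -3.141 | eef [ 0.5618 -0.086   0.2525] yaw 87.4 q [-0.15  0.37  0.26  1.46  0.   -0.11] t 2.37 F [0.7 0.4 0. ] g 0.0425
drawer_handle {'location': [183.2, 253.7], 'conf': 0.73} [ 0.56   -0.0849  0.1355] [ 0.561 -0.085  0.132]
drawer_handle {'location': [249.9, 460.6], 'conf': 0.39} [0.7205 0.2333 0.011 ] [0.6463 0.1359 0.132 ]
knob_grip {'location': [212.2, 75.3], 'conf': 0.65} [ 0.5546 -0.2167  0.2077] [ 0.5572 -0.2213  0.201 ]
1385
((562.66845703125, -91.98075103759766), (18.627309799194336, 120.47561645507812), 87.43891143798828) 0.1387369584209711
```

View pics/w1.png

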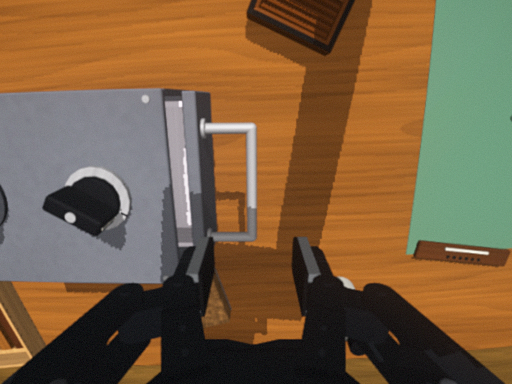

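The wrist view shows the bar of the handle at (183,253) below the jaws, with clear gaps on both sides, so I descend and grip.

Call:
arm_command --pt "0 0 3.5" --pt "0 0 7" --pt "0 0 10" --pt "0 0 12.2" --pt "0 0 12.2" --turn '[0, 0, 0, 0, 0]' --hand '[0.5, 0.5, 0.5, 0.5, 0.5]'

```text
clock: 2.93
eef_pos: [0.5576, -0.0838, 0.1262]
tool_rot: [0.023, 1.0, 0.001, -0.005]
ft_force: [-1.4, -0.2, -0.7]
grip_width: 0.0426
```

Call:
arm_command --pt "0 0 0" --pt "0 0 0" --pt "0 0 0" --pt "0 0 0" --pt "0 0 0" --turn '[0, 0, 0, 0, 0]' --hand '[1, 1, 1, 1, 1]'

```text
clock: 3.35
eef_pos: [0.5627, -0.0852, 0.1329]
tool_rot: [0.023, 1.0, -0.0, 0.002]
ft_force: [0.4, 0.7, -0.0]
grip_width: -0.0001
```

```bash
python3 -c "
from h import *
go(.567,.053,.13,87.3)"
```

```text
go [ 0.2  13.82  0.29] turn 0.001 half -3.14 | eef [ 0.5627 -0.0852  0.1329] yaw 87.4 q [-0.15  0.43  0.03  1.17 -0.   -0.1 ] t 3.35 F [ 0.4  0.7 -0. ] g -0.0001
```

```bash
python3 -c "
from h import *
p,d,i=snap('wrist','w2.png')
q,d,i=snap('scene'); cv2.imwrite('pics/w2.png',np.hstack([p,cv2.resize(q[100:220,90:240],(480,384))])[:,:,::-1][:, :992]) 
import cv2 as c; im=c.imread('pics/w2.png'); c.imwrite('pics/w2.png',c.resize(im,(800,310)))
go(.561,-.0855,.13,87.3)"
```

```text
go [ 0.11 -0.04  0.22] turn 0.001 half -3.14 | eef [ 0.5622 -0.0851  0.1322] yaw 87.4 q [-0.15  0.43  0.03  1.17  0.   -0.1 ] t 3.45 F [ 0.3 -0.1  0. ] g -0.0
```

View pics/w2.png

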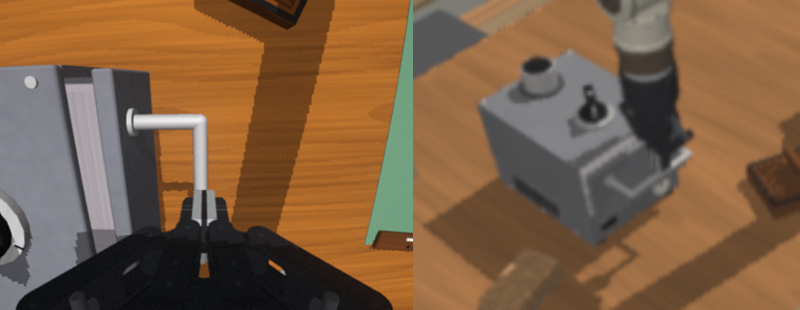

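```bash
python3 -c "
from h import *
i=camera_info('wrist'); o=get_obs()
M=R.from_quat(o['tool_rot']).as_matrix()
print(proj(i,[o['eef_pos'],o['eef_pos']+M@[0,0,.014],[.561,-.0855,.132],[.506,-.083,.132],[.616,-.088,.132]])*800/992)
p,d,i=snap('wrist'); C=cloud(i,d)
for rc in ((170,250),(200,250),(225,250),(235,250),(240,250),(250,250),(260,252),(300,252),(320,255),(330,255)): print(rc,C[rc[0],rc[1]].round(3),p[rc])
"
```

```text
[[196.85795159 203.75626401]
 [188.10331635 203.76285677]
 [195.33328744 203.14130464]
 [118.83802794 203.087842  ]
 [256.58272504 203.19051425]]
(170, 250) [ 0.517 -0.084  0.137] [201 198 199]
(200, 250) [ 0.533 -0.085  0.136] [207 202 204]
(225, 250) [ 0.548 -0.086  0.137] [205 202 201]
(235, 250) [ 0.551 -0.086  0.143] [136 133 131]
(240, 250) [ 0.55  -0.086  0.149] [79 78 77]
(250, 250) [ 0.55  -0.086  0.16 ] [75 73 76]
(260, 252) [ 0.55  -0.085  0.169] [37 30 31]
(300, 252) [ 0.565 -0.086  0.177] [41 43 41]
(320, 255) [ 0.614 -0.086  0.136] [103 104 102]
(330, 255) [ 0.754 -0.091 -0.   ] [109  62  26]
```

Call:
arm_command --pt "0 0.7 0" --pt "0 1.5 0" --pt "0 2.2 0" --pt "0 3 0" --pt "0 3 0" --turn '[0, 0, 0, 0, 0]' --hand '[1, 1, 1, 1, 1]'

```text
clock: 3.92
eef_pos: [0.563, -0.0531, 0.1311]
tool_rot: [0.022, 1.0, 0.0, -0.0]
ft_force: [-0.3, 0.2, 0.4]
grip_width: 0.0001
```

```bash
python3 -c "
from h import *
go(.567,.055,.13,87.3)
p,d,i=snap('wrist'); C=cloud(i,d)
P=C[(abs(C[...,2]-.135)<.006)&(C[...,1]>-.11)&(C[...,0]>.515)&(C[...,0]<.545)]
print(len(P),np.median(P[:,1]))
cv2.imwrite('pics/w3.png',cv2.resize(p[130:384,130:380],(640,650))[:600,:,::-1])
"
```

```text
go [ 0.07 10.81  0.12] turn 0.004 half -3.138 | eef [ 0.563  -0.0531  0.1311] yaw 87.5 q [-0.09  0.42  0.02  1.17  0.   -0.05] t 3.92 F [-0.3  0.2  0.4] g 0.0001
953 -0.08521849612662491
```

View pics/w3.png

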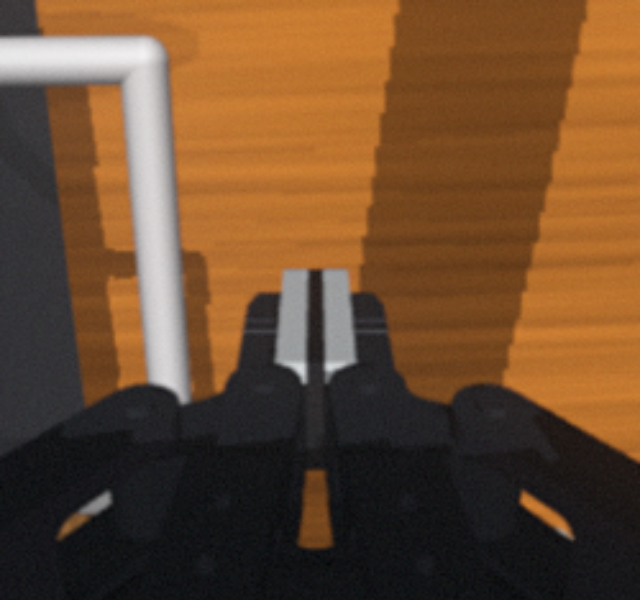

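```bash
python3 -c "
from h import *
p,d,i=snap('wrist'); C=cloud(i,d); o=get_obs(); M=R.from_quat(o['tool_rot']).as_matrix()
print(o['eef_pos'])
for c in (244,247,261,264):
  for r in (230,234,236,238,242,250,260,268): print(c,r,C[r,c].round(4),((C[r,c]-o['eef_pos'])@M*1000).round(1),p[r,c])
q,d2,i2=snap('top'); s,d3,i3=snap('scene')
print(proj(i3,[o['eef_pos'],o['eef_pos']+M@[0,0,.014]]))
C3=cloud(i3,d3); print(np.sort(C3[(abs(C3[...,0]-o['eef_pos'][0])<.012)&(abs(C3[...,1]-o['eef_pos'][1])<.02)&(C3[...,2]>.05)][:,2])[:15].round(3))
"
```

```text
[ 0.56297697 -0.05434767  0.13114492]
244 230 [ 0.6176 -0.0655 -0.0011] [-55.   -8.7 132.3] [186 115  46]
244 234 [ 6.218e-01 -6.570e-02 -2.000e-04] [-59.3  -8.7 131.4] [175 115  64]
244 236 [ 0.5511 -0.0578  0.1438] [ 11.7  -4.  -12.7] [151 151 154]
244 238 [ 0.5509 -0.0578  0.1466] [ 12.   -3.9 -15.4] [157 156 158]
244 242 [ 0.5508 -0.0576  0.1511] [ 12.1  -3.8 -20. ] [157 157 158]
244 250 [ 0.5507 -0.0574  0.1593] [ 12.2  -3.6 -28.1] [156 158 157]
244 260 [ 0.5511 -0.0572  0.1674] [ 11.7  -3.4 -36.3] [152 155 158]
244 268 [ 0.5514 -0.057   0.1734] [ 11.4  -3.2 -42.2] [157 158 161]
247 230 [ 6.173e-01 -6.220e-02 -2.000e-04] [-54.6  -5.4 131.4] [183 115  44]
247 234 [ 0.6226 -0.0625 -0.0014] [-59.9  -5.5 132.5] [178 115  64]
247 236 [ 0.5506 -0.0562  0.145 ] [ 12.3  -2.4 -13.9] [152 153 158]
247 238 [ 0.4811 -0.0502  0.2817] [  82.     0.4 -150.6] [162 161 160]
247 242 [ 0.5513 -0.0562  0.1502] [ 11.6  -2.3 -19.1] [157 158 159]
247 250 [ 0.5507 -0.056   0.1594] [ 12.2  -2.2 -28.2] [159 160 160]
247 260 [ 0.5512 -0.0558  0.1674] [ 11.7  -2.  -36.2] [157 158 160]
247 268 [ 0.5507 -0.0
[... 589 characters left out ...]
]
264 230 [ 0.4811 -0.0502  0.2817] [  82.     0.4 -150.6] [188 117  52]
264 234 [ 0.623  -0.0443 -0.0007] [-59.6  12.8 131.9] [170 108  65]
264 236 [ 0.5515 -0.0474  0.1439] [ 11.7   6.5 -12.7] [153 155 155]
264 238 [ 0.5512 -0.0475  0.1469] [ 12.1   6.4 -15.7] [159 157 161]
264 242 [ 0.5511 -0.0476  0.1512] [ 12.1   6.2 -20.1] [157 161 163]
264 250 [ 0.5518 -0.0479  0.158 ] [ 11.5   6.  -26.8] [157 158 159]
264 260 [ 0.551  -0.0482  0.1682] [ 12.2   5.6 -37.1] [155 157 157]
264 268 [ 0.5514 -0.0484  0.174 ] [ 11.9   5.4 -42.9] [155 157 158]
[[171.1152648  192.82798323]
 [173.96370366 193.20305628]]
[0.142 0.144 0.145 0.146 0.146 0.15  0.15  0.151 0.152 0.152 0.153 0.153
 0.155 0.156 0.158]
```

The pull slid over the bar: the bar stayed at y=-0.085 with no force. Two cameras put the shut fingertips at z≈0.1435 while the reported TCP is at z=0.131. The real tips therefore sit about 12.5 mm above the reported TCP, not 14 mm below it. I go back and grip about 2.9 cm lower.

Call:
arm_command --pt "0 0 -1" --pt "0 -1.5 -1" --pt "0 -3.2 -1" --pt "0 -3.2 -1" --pt "0 -3.2 -1" --turn '[0, 0, 0, 0, 0]' --hand '[0.5, 0.5, 0.5, 0.5, 0.5]'

```text
clock: 4.53
eef_pos: [0.5617, -0.0879, 0.1419]
tool_rot: [0.024, 1.0, 0.0, 0.0]
ft_force: [0.7, 0.6, -0.5]
grip_width: 0.0428
```

Call:
arm_command --pt "0 0 1" --pt "0 0 2" --pt "0 0 3" --pt "0 0 3.8" --pt "0 0 3.8" --turn '[0, 0, 0, 0, 0]' --hand '[0.5, 0.5, 0.5, 0.5, 0.5]'

```text
clock: 4.95
eef_pos: [0.5606, -0.0865, 0.1016]
tool_rot: [0.023, 1.0, 0.0, -0.001]
ft_force: [-0.3, 1.1, 0.2]
grip_width: 0.0425
```

Call:
arm_command --pt "0 0 0" --pt "0 0 0" --pt "0 0 0" --pt "0 0 0" --pt "0 0 0" --turn '[0, 0, 0, 0, 0]' --hand '[1, 1, 1, 1, 1]'

```text
clock: 5.37
eef_pos: [0.5612, -0.0869, 0.1027]
tool_rot: [0.023, 1.0, 0.0, -0.0]
ft_force: [-0.5, -0.3, -1.7]
grip_width: 0.0079
```

```bash
python3 -c "
from h import *
go(.567,.055,.102,87.3)"
```

```text
go [ 0.07 14.2   0.08] turn 0.001 half -3.14 | eef [ 0.5612 -0.0869  0.1027] yaw 87.4 q [-0.15  0.45 -0.02  1.11  0.   -0.11] t 5.37 F [-0.5 -0.3 -1.7] g 0.0079
```

Call:
arm_command --pt "0 1 0" --pt "0 2.5 0" --pt "0 4.5 0" --pt "0 6.5 0" --pt "0 8.5 0" --turn '[0, 0, 0, 0, 0]' --hand '[1, 1, 1, 1, 1]'

```text
clock: 5.78
eef_pos: [0.5646, -0.002, 0.1027]
tool_rot: [0.024, 1.0, -0.001, -0.001]
ft_force: [-0.2, -3.3, -2.3]
grip_width: 0.008
```

Call:
arm_command --pt "0 1.5 0" --pt "0 2.8 0" --pt "0 3.8 0" --pt "0 4.6 0" --pt "0 5 0" --turn '[0, 0, 0, 0, 0]' --hand '[1, 1, 1, 1, 1]'

```text
clock: 6.2
eef_pos: [0.5666, 0.0489, 0.1028]
tool_rot: [0.022, 1.0, 0.0, -0.001]
ft_force: [-3.6, -1.8, -1.1]
grip_width: 0.0083
```

Call:
arm_command --pt "0 0.2 0" --pt "0 0.4 0" --pt "0 0.6 0" --pt "0 0.6 0" --pt "0 0.6 0" --turn '[0, 0, 0, 0, 0]' --hand '[1, 1, 1, 1, 1]'

```text
clock: 6.62
eef_pos: [0.5666, 0.0499, 0.1027]
tool_rot: [0.024, 1.0, -0.003, -0.001]
ft_force: [-4.4, -10.4, -1.0]
grip_width: 0.0081
```

The drawer is at its stop: it reacts with 10 N and moves no further. Next I release, rise and go over the cassette.

Call:
arm_command --pt "0 -0.5 0" --pt "0 -0.5 0" --pt "0 -0.5 0" --pt "0 -0.5 0" --pt "0 -0.5 0" --turn '[0, 0, 0, 0, 0]' --hand '[1, 0.5, 0.5, 0.5, 0.5]'

```text
clock: 7.03
eef_pos: [0.5691, 0.0491, 0.104]
tool_rot: [0.023, 1.0, 0.0, 0.001]
ft_force: [-0.1, 0.3, -0.2]
grip_width: 0.0425
```

Call:
arm_command --pt "0 0 -3" --pt "0 0 -6" --pt "0 0 -8" --pt "1 3.8 -8" --pt "2 7.5 -8" --turn '[0, 0, 0, 0, 0]' --hand '[0.5, 0.5, 0.4, 0, 0]'

```text
clock: 7.45
eef_pos: [0.5536, 0.1246, 0.186]
tool_rot: [0.025, 1.0, 0.001, 0.003]
ft_force: [-0.2, 1.3, -0.2]
grip_width: 0.0737
```

Call:
arm_command --pt "1.5 3.8 0" --pt "3 7.5 0" --pt "4.5 11.2 0" --pt "6 15 0" --pt "7.5 19 0" --turn '[-0.12, -0.24, -0.36, -0.48, -0.6]' --hand '[0, 0, 0, 0, 0]'

```text
clock: 7.87
eef_pos: [0.4848, 0.3191, 0.1839]
tool_rot: [-0.276, 0.961, 0.0, 0.001]
ft_force: [1.6, 0.0, 0.5]
grip_width: 0.0856
```

```bash
python3 -c "
from h import *
go(.469,.360,.18,151.8)"
```

```text
go [-0.83  4.3   0.4 ] turn -0.518 half 2.623 | eef [0.4848 0.3191 0.1839] yaw 122.1 q [0.58 0.42 0.15 1.3  0.   0.02] t 7.87 F [1.6 0.  0.5] g 0.0856
```

Call:
arm_command --pt "-0.4 2.2 0" --pt "-0.8 4.3 0.4" --pt "-0.8 4.3 0.4" --pt "-0.8 4.3 0.4" --pt "-0.8 4.3 0.4" --turn '[-0.12, -0.24, -0.36, -0.48, -0.52]' --hand '[0, 0, 0, 0, 0]'

```text
clock: 8.28
eef_pos: [0.4693, 0.3591, 0.1795]
tool_rot: [-0.515, 0.857, 0.0, 0.001]
ft_force: [-0.9, 0.2, -0.7]
grip_width: 0.085
```

```bash
python3 -c "
from h import *
go(.469,.360,.10,151.8)
p,d,i=snap('wrist','w4.png'); C=cloud(i,d)
for r in spot_point('wrist','cassette')[:2]: print(r,at_z(i,r['location'],0))
b=(abs(C[...,0]-.469)<.06)&(abs(C[...,1]-.36)<.06)
P=C[b&(abs(C[...,2]-.055)<.005)]; print('fin',len(P),cv2.minAreaRect((P[:,:2]*1000).astype(np.float32)))
P=C[(abs(C[...,0]-.469)<.1)&(abs(C[...,1]-.36)<.1)&(abs(C[...,2]-.025)<.008)]; print('body',len(P),cv2.minAreaRect((P[:,:2]*1000).astype(np.float32)))
"
```

```text
go [-0.05  0.07  7.95] turn 0.002 half -3.139 | eef [0.4693 0.3591 0.1795] yaw 151.9 q [ 0.65  0.44  0.18  1.31  0.   -0.43] t 8.28 F [-0.9  0.2 -0.7] g 0.085
fin 749 ((469.1438903808594, 359.2757568359375), (63.50902557373047, 11.979541778564453), 61.563438415527344)
body 10969 ((469.095703125, 359.3136291503906), (110.0164794921875, 130.62413024902344), 61.97019958496094)
```

View pics/w4.png

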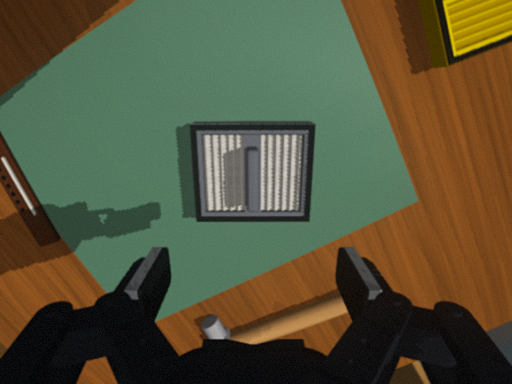

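The wrist view shows the grey/white cassette centred below the jaws at (172,253), with its fin in line between the pads. I descend and grip it.

Call:
arm_command --pt "0 0 3.5" --pt "0 0 7" --pt "0 0 10" --pt "0 0 12.5" --pt "0 0 14" --turn '[0, 0, 0, 0, 0]' --hand '[0.3, 0.5, 0.5, 0.5, 0.5]'

```text
clock: 8.8
eef_pos: [0.4681, 0.3566, 0.0361]
tool_rot: [-0.511, 0.86, -0.0, -0.002]
ft_force: [0.0, -0.6, -0.8]
grip_width: 0.0427
```

Call:
arm_command --pt "0 0 0.8" --pt "0 0 1.6" --pt "0 0 1.7" --pt "0 0 1.7" --pt "0 0 1.7" --turn '[0, 0, 0, 0, 0]' --hand '[0.5, 0.5, 0.5, 1, 1]'

```text
clock: 9.22
eef_pos: [0.4704, 0.3584, 0.0235]
tool_rot: [-0.512, 0.859, 0.0, 0.001]
ft_force: [0.7, -0.9, 0.1]
grip_width: 0.0193
```

Call:
arm_command --pt "0 0 0" --pt "0 0 0" --pt "0 0 0" --pt "0 0 0" --pt "0 0 -0.5" --turn '[0, 0, 0, 0, 0]' --hand '[1, 1, 1, 1, 1]'

```text
clock: 9.63
eef_pos: [0.4689, 0.3572, 0.0267]
tool_rot: [-0.512, 0.859, -0.0, -0.001]
ft_force: [-0.6, -0.4, -4.4]
grip_width: 0.0107
```

Call:
arm_command --pt "0 0 -1.5" --pt "0 0 -4.5" --pt "0 0 -8" --pt "0 0 -11.5" --pt "0 0 -15" --turn '[0, 0, 0, 0, 0]' --hand '[1, 1, 1, 1, 1]'

```text
clock: 10.05
eef_pos: [0.4682, 0.3568, 0.1774]
tool_rot: [-0.512, 0.859, -0.0, -0.002]
ft_force: [1.1, 0.8, -5.0]
grip_width: 0.0108
```

Call:
arm_command --pt "0 0 -2" --pt "0 0 -3" --pt "0 0 -3" --pt "0 0 -3" --pt "0 0 -3" --turn '[-0.1, -0.2, -0.3, -0.4, -0.44]' --hand '[1, 1, 1, 1, 1]'

```text
clock: 10.47
eef_pos: [0.4687, 0.3571, 0.2065]
tool_rot: [-0.688, 0.725, 0.0, -0.001]
ft_force: [0.3, -0.2, -3.7]
grip_width: 0.0105
```

```bash
python3 -c "
from h import *
go(.5613,-.071,.21,177.4)"
```

```text
go [ 42.26 -11.5   -0.3 ] turn -0.007 half 3.134 | eef [0.4687 0.3571 0.2065] yaw 177.0 q [ 0.65  0.43  0.23  1.37 -0.   -0.87] t 10.47 F [ 0.3 -0.2 -3.7] g 0.0105
```

Call:
arm_command --pt "1.5 -0.4 0" --pt "4 -1.1 0" --pt "7 -1.9 0" --pt "10 -2.7 0" --pt "13 -3.5 0" --turn '[0, 0, 0, 0, 0]' --hand '[1, 1, 1, 1, 1]'

```text
clock: 10.88
eef_pos: [0.4961, 0.2237, 0.2062]
tool_rot: [-0.687, 0.727, 0.0, -0.001]
ft_force: [0.9, -0.1, -2.9]
grip_width: 0.0108
```

Call:
arm_command --pt "3 -0.8 0" --pt "6 -1.6 0" --pt "9 -2.4 0" --pt "12 -3.2 0" --pt "15 -4 0" --turn '[0, 0, 0, 0, 0]' --hand '[1, 1, 1, 1, 1]'

```text
clock: 11.3
eef_pos: [0.5274, 0.0716, 0.2064]
tool_rot: [-0.686, 0.727, 0.001, -0.001]
ft_force: [0.8, 1.3, -3.1]
grip_width: 0.0106
```

Call:
arm_command --pt "3 -0.8 0" --pt "6 -1.6 0" --pt "9 -2.4 0" --pt "12 -3.3 0" --pt "14.2 -4 0" --turn '[0, 0, 0, 0, 0]' --hand '[1, 1, 1, 1, 1]'

```text
clock: 11.72
eef_pos: [0.5593, -0.0733, 0.2063]
tool_rot: [-0.686, 0.728, 0.001, -0.001]
ft_force: [-0.1, 0.9, -3.2]
grip_width: 0.0108
```

Call:
arm_command --pt "0 0 0" --pt "0 0 0" --pt "0 0 0" --turn '[0, 0, 0]' --hand '[1, 1, 1]'

```text
clock: 11.97
eef_pos: [0.5593, -0.0702, 0.2064]
tool_rot: [-0.686, 0.727, 0.001, -0.001]
ft_force: [0.2, -0.1, -3.9]
grip_width: 0.0107
```

```bash
python3 -c "
from h import *
go(.5613,-.071,.0915,177.4)
p,d,i=snap('wrist'); C=cloud(i,d); q,d2,i2=snap('top'); C2=cloud(i2,d2)
cv2.imwrite('pics/w5.png',np.hstack([p,cv2.resize(q[140:220,300:410],(528,384))])[:,:,::-1][::1]); im=cv2.imread('pics/w5.png'); cv2.imwrite('pics/w5.png',cv2.resize(im,(800,295)))
P=C[(abs(C[...,0]-.56)<.12)&(abs(C[...,1]+.07)<.12)]
print(np.histogram(P[:,2],bins=np.arange(.06,.27,.01)))
f=np.array([.045,.999])
for nm,CC in (('w',C),('t',C2)):
  for z0,z1 in ((.202,.222),(.15,.16),(.10,.109),(.13,.142)):
    P=CC[(abs(CC[...,0]-.56)<.12)&(abs(CC[...,1]+.04)<.14)&(CC[...,2]>z0)&(CC[...,2]<z1)]
    if len(P)>20: print(nm,z0,len(P),cv2.minAreaRect((P[:,:2]*1000).astype(np.float32)))
"
```

```text
go [ 0.08 -0.23 11.49] turn -0.012 half 3.129 | eef [ 0.5593 -0.0702  0.2064] yaw 176.7 q [-0.13  0.38  0.15  1.35  0.   -1.64] t 11.97 F [ 0.2 -0.1 -3.9] g 0.0107
(array([ 4758,   455,   262,   277,  1741,   111,    13,    14,    10,
          89, 16740,     0,   296,  1158, 21969,  4509,   579,  3360,
         643,  1313]), array([0.06, 0.07, 0.08, 0.09, 0.1 , 0.11, 0.12, 0.13, 0.14, 0.15, 0.16,
       0.17, 0.18, 0.19, 0.2 , 0.21, 0.22, 0.23, 0.24, 0.25, 0.26]))
w 0.202 21287 ((558.4436645507812, -69.35649108886719), (110.28506469726562, 129.02957153320312), 86.8364486694336)
w 0.15 89 ((563.65625, -77.44029235839844), (159.60739135742188, 179.8081512451172), 87.73052978515625)
w 0.1 1116 ((561.456298828125, -134.49755859375), (46.529136657714844, 168.69091796875), 87.77455139160156)
t 0.202 577 ((558.7191772460938, -55.205448150634766), (87.39390563964844, 130.10023498535156), 86.74217987060547)
t 0.15 179 ((565.3417358398438, -2.076314926147461), (12.58932876586914, 173.2257843017578), 87.74478149414062)
t 0.1 43 ((564.09765625, -45.68678283691406), (162.83253479003906, 111.61680603027344), 2.5945563316345215)
t 0.13 188 ((556.4739990234375, 27.073657989501953), (158.72268676757812, 54.553955078125), 1.346413493156433)
```

View pics/w5.png

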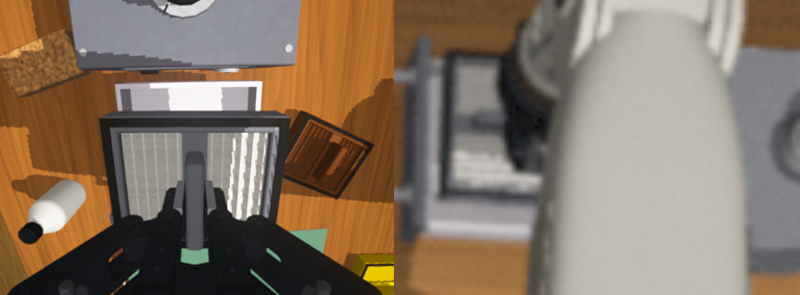

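The wrist view shows the cassette held level over the open drawer, fin up. By depth it is about 3 mm short in x and 2 mm off in y, so I correct that and lower it.

Call:
arm_command --pt "0.2 -0.3 1.5" --pt "0.2 -0.3 4" --pt "0.2 -0.3 6.5" --pt "0.2 -0.3 8.5" --pt "0.2 -0.3 10" --turn '[-0.016, -0.016, -0.016, -0.016, -0.016]' --hand '[1, 1, 1, 1, 1]'

```text
clock: 12.48
eef_pos: [0.5618, -0.0708, 0.1051]
tool_rot: [-0.693, 0.721, 0.001, -0.001]
ft_force: [-0.7, 0.2, -4.7]
grip_width: 0.011
```

Call:
arm_command --pt "0 0 0.4" --pt "0 0 0.8" --pt "0 0 1.1" --pt "0 0 1.2" --pt "0 0 1.3" --turn '[0, 0, 0, 0, 0]' --hand '[1, 1, 1, 1, 1]'

```text
clock: 12.9
eef_pos: [0.5641, -0.0722, 0.0953]
tool_rot: [-0.693, 0.721, -0.001, 0.001]
ft_force: [-0.5, -0.0, -3.8]
grip_width: 0.0107
```

Call:
arm_command --pt "0 0 0.1" --pt "0 0 0.1" --pt "0 0 0.1" --turn '[0, 0, 0]' --hand '[1, 1, 1]'

```text
clock: 13.15
eef_pos: [0.5636, -0.0724, 0.0937]
tool_rot: [-0.693, 0.721, -0.0, 0.0]
ft_force: [0.4, 0.8, -3.4]
grip_width: 0.011
```

Still hanging (−3.5 N), so I lower it in 1 mm steps.

Call:
arm_command --pt "0 0 0.1" --pt "0 0 0.1" --pt "0 0 0.2" --pt "0 0 0.2" --pt "0 0 0.2" --turn '[0, 0, 0, 0, 0]' --hand '[1, 1, 1, 1, 1]'

```text
clock: 13.57
eef_pos: [0.5637, -0.0725, 0.0928]
tool_rot: [-0.693, 0.721, -0.001, 0.001]
ft_force: [-2.8, -0.1, 4.6]
grip_width: 0.0102
```

Call:
arm_command --pt "0 0 0.05" --pt "0 0 0.1" --pt "0 0 0.1" --pt "0 0 0.1" --turn '[0, 0, 0, 0]' --hand '[1, 1, 1, 1]'

```text
clock: 13.9
eef_pos: [0.5637, -0.0725, 0.0928]
tool_rot: [-0.693, 0.721, -0.001, 0.001]
ft_force: [-4.6, 0.8, 10.2]
grip_width: 0.0108
```

Contact is at the expected floor height. I release and rise.

Call:
arm_command --pt "0 0 -0.15" --pt "0 0 -0.15" --pt "0 0 -0.15" --pt "0 0 -0.15" --pt "0 0 -0.15" --turn '[0, 0, 0, 0, 0]' --hand '[1, 0.5, 0.5, 0.5, 0.5]'

```text
clock: 14.32
eef_pos: [0.5635, -0.0723, 0.0916]
tool_rot: [-0.693, 0.721, -0.0, 0.0]
ft_force: [0.1, 0.3, 0.1]
grip_width: 0.0426
```

Call:
arm_command --pt "0 0 -2" --pt "0 0 -5" --pt "0 0 -8" --pt "0 0 -11" --pt "0 0 -13" --turn '[0, 0, 0, 0, 0]' --hand '[0.5, 0.5, 0.5, 0.5, 0.5]'

```text
clock: 14.73
eef_pos: [0.5643, -0.0724, 0.2248]
tool_rot: [-0.693, 0.721, -0.001, 0.001]
ft_force: [0.9, -1.2, 0.2]
grip_width: 0.0425
```

```bash
python3 -c "
from h import *
go(.567,.055,.22,87.5)
p,d,i=snap('wrist','w6.png'); C=cloud(i,d)
for z0,z1 in ((.09,.101),(.116,.13)):
    P=C[(abs(C[...,0]-.56)<.08)&(abs(C[...,1]+.07)<.066)&(C[...,2]>z0)&(C[...,2]<z1)]
    print(z0,len(P),cv2.minAreaRect((P[:,:2]*1000).astype(np.float32)),np.percentile(P[:,2],[5,50,95]))
P=C[(abs(C[...,0]-.56)<.07)&(abs(C[...,1]+.07)<.06)&(C[...,2]<.101)&(C[...,2]>.085)]
A=np.c_[P[:,:2],np.ones(len(P))]; print('tilt',np.linalg.lstsq(A,P[:,2],rcond=None)[0])
"
```

```text
go [-12.74   0.25   0.47] turn 1.574 half -1.568 | eef [ 0.5643 -0.0724  0.2248] yaw 177.7 q [-0.13  0.38  0.2   1.39 -0.   -1.66] t 14.73 F [ 0.9 -1.2  0.2] g 0.0425
0.09 8430 ((557.8241577148438, -71.98612213134766), (127.65036010742188, 159.73858642578125), 87.9970474243164) [0.09026538 0.09481349 0.09804243]
0.116 1632 ((558.1978149414062, -55.59054183959961), (95.50018310546875, 160.030029296875), 87.78013610839844) [0.11742788 0.12334386 0.12850094]
tilt [-0.00148841 -0.00174911  0.09242164]
```

View pics/w6.png

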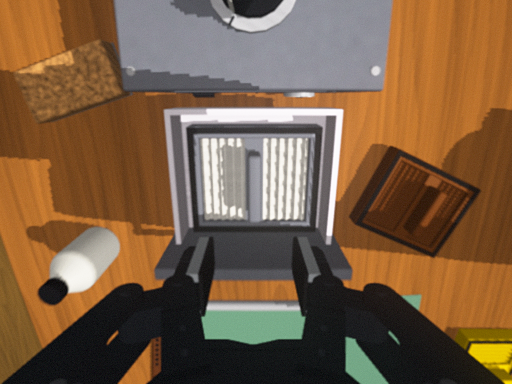

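The cassette lies flat in the drawer, fin up, seen at (180,254), with a margin all round and no tilt. Now I regrip the handle and push the drawer home.

Call:
arm_command --pt "-3 0 0" --pt "-6 0.2 0" --pt "-9.5 0.2 0" --pt "-12.2 0.2 0" --pt "-12.2 0.2 0" --turn '[0.12, 0.24, 0.36, 0.48, 0.6]' --hand '[0.5, 0.5, 0.5, 0.5, 0.5]'

```text
clock: 15.2
eef_pos: [0.5662, 0.0545, 0.2212]
tool_rot: [-0.448, 0.894, 0.001, 0.0]
ft_force: [0.6, -0.8, 0.1]
grip_width: 0.0428
```

Call:
arm_command --pt "0 0 0" --pt "0 0 0" --pt "0 0 0" --pt "0 0 0" --pt "0 0 0" --turn '[0.12, 0.24, 0.36, 0.48, 0.6]' --hand '[0.5, 0.5, 0.5, 0.5, 0.5]'

```text
clock: 15.62
eef_pos: [0.5662, 0.0498, 0.2212]
tool_rot: [-0.162, 0.987, 0.0, -0.0]
ft_force: [0.3, -0.3, 0.1]
grip_width: 0.0424
```

Call:
arm_command --pt "0 0 0" --pt "0 0 0" --pt "0 0 0" --pt "0 0 0" --pt "0 0 0" --turn '[0.12, 0.24, 0.36, 0.37, 0.37]' --hand '[0.5, 0.5, 0.5, 0.5, 0.5]'

```text
clock: 16.03
eef_pos: [0.5662, 0.0497, 0.2213]
tool_rot: [0.019, 1.0, -0.0, -0.0]
ft_force: [0.1, 0.1, -0.1]
grip_width: 0.0425
```

```bash
python3 -c "
from h import *
go(.567,.050,.103,87.5)"
```

```text
go [-0.08  0.04 11.83] turn 0.006 half -3.135 | eef [0.5662 0.0497 0.2213] yaw 87.9 q [ 0.09  0.38  0.19  1.38 -0.    0.12] t 16.03 F [ 0.1  0.1 -0.1] g 0.0425
```

Call:
arm_command --pt "0 0 3.5" --pt "0 0 7" --pt "0 0 9.5" --pt "0 0 11.3" --pt "0 0 11.8" --turn '[0, 0, 0, 0, 0]' --hand '[0.5, 0.5, 0.5, 0.5, 0.5]'

```text
clock: 16.45
eef_pos: [0.5638, 0.0492, 0.1004]
tool_rot: [0.019, 1.0, -0.001, -0.003]
ft_force: [-6.7, 1.6, 13.8]
grip_width: 0.0428
```

Call:
arm_command --pt "0 0 0" --pt "0 0 0" --pt "0 0 0" --pt "0 0 0" --pt "0 0 0" --turn '[0, 0, 0, 0, 0]' --hand '[0.5, 1, 1, 1, 1]'

```text
clock: 16.87
eef_pos: [0.5673, 0.0495, 0.105]
tool_rot: [0.02, 1.0, -0.0, 0.001]
ft_force: [-0.8, -1.0, 3.7]
grip_width: 0.008
```

Call:
arm_command --pt "0 -0.3 0" --pt "0 -0.9 0" --pt "0 -1.8 0" --pt "0 -3 0" --pt "0 -4.2 0" --turn '[0, 0, 0, 0, 0]' --hand '[1, 1, 1, 1, 1]'

```text
clock: 17.28
eef_pos: [0.5656, 0.0077, 0.105]
tool_rot: [0.019, 1.0, 0.001, 0.001]
ft_force: [-0.0, 3.0, 5.8]
grip_width: 0.0075
```

Call:
arm_command --pt "0 -1.3 0" --pt "0 -2.6 0" --pt "0 -3.9 0" --pt "0 -5.2 0" --pt "0 -6.5 0" --turn '[0, 0, 0, 0, 0]' --hand '[1, 1, 1, 1, 1]'

```text
clock: 17.7
eef_pos: [0.563, -0.0578, 0.105]
tool_rot: [0.02, 1.0, 0.001, 0.002]
ft_force: [1.1, 2.7, 5.0]
grip_width: 0.0083
```

Call:
arm_command --pt "0 -1.1 0" --pt "0 -2 0" --pt "0 -2.8 0" --pt "0 -3.4 0" --pt "0 -3.8 0" --turn '[0, 0, 0, 0, 0]' --hand '[1, 1, 1, 1, 1]'

```text
clock: 18.12
eef_pos: [0.5615, -0.0963, 0.105]
tool_rot: [0.02, 1.0, -0.0, 0.002]
ft_force: [0.8, 1.4, 6.0]
grip_width: 0.008
```

Call:
arm_command --pt "0 -0.2 0" --pt "0 -0.4 0" --pt "0 -0.6 0" --pt "0 -0.8 0" --pt "0 -0.9 0" --turn '[0, 0, 0, 0, 0]' --hand '[1, 1, 1, 1, 1]'

```text
clock: 18.53
eef_pos: [0.5613, -0.1, 0.105]
tool_rot: [0.019, 1.0, 0.005, 0.002]
ft_force: [0.6, 15.7, 7.1]
grip_width: 0.0082
```

The drawer is home: it travelled 150 mm and reacts with 16 N. I release and go over the knob.

Call:
arm_command --pt "0 0.4 0" --pt "0 0.4 0" --pt "0 0.4 0" --pt "0 0.4 0" --pt "0 0.4 0" --turn '[0, 0, 0, 0, 0]' --hand '[1, 0.55, 0.55, 0.55, 0.55]'

```text
clock: 18.95
eef_pos: [0.5597, -0.1007, 0.1032]
tool_rot: [0.02, 1.0, -0.0, -0.001]
ft_force: [1.3, 0.3, -0.3]
grip_width: 0.0384
```

Call:
arm_command --pt "0 0 -3.5" --pt "0 0 -7" --pt "0 0 -10.5" --pt "0 0 -14" --pt "0 0 -17" --turn '[0, 0, 0, 0, 0]' --hand '[0.55, 0.55, 0.55, 0.5, 0.4]'

```text
clock: 19.37
eef_pos: [0.5602, -0.1007, 0.276]
tool_rot: [0.02, 1.0, -0.0, 0.001]
ft_force: [1.0, -0.5, 0.1]
grip_width: 0.051
```

Call:
arm_command --pt "0 -3 0" --pt "0 -5 0" --pt "0 -7 0" --pt "0 -9 0" --pt "0 -12 0" --turn '[-0.12, -0.24, -0.36, -0.48, -0.6]' --hand '[0.3, 0.3, 0.3, 0.3, 0.3]'

```text
clock: 19.78
eef_pos: [0.5553, -0.2201, 0.2736]
tool_rot: [-0.28, 0.96, 0.0, -0.0]
ft_force: [1.2, 0.1, -0.3]
grip_width: 0.0595
```

Call:
arm_command --pt "0 0 0" --pt "0 0 0" --pt "0 0 0" --pt "0 0 0" --pt "0 0 0" --turn '[-0.12, -0.24, -0.36, -0.42, -0.42]' --hand '[0.3, 0.3, 0.3, 0.3, 0.3]'

```text
clock: 20.2
eef_pos: [0.5551, -0.2206, 0.2731]
tool_rot: [-0.471, 0.882, 0.0, -0.0]
ft_force: [0.0, 0.3, -0.2]
grip_width: 0.0597
```

```bash
python3 -c "
from h import *
go(.5565,-.2195,.175,146)
p,d,i=snap('wrist','w7.png'); C=cloud(i,d)
for r in spot_point('wrist','knob_grip')[:2]: print(r,at_z(i,r['location'],.201))
P=C[(abs(C[...,0]-.5565)<.035)&(abs(C[...,1]+.219)<.035)&(C[...,2]>.198)&(C[...,2]<.216)]; print('bar',len(P),cv2.minAreaRect((P[:,:2]*1000).astype(np.float32)),np.median(P[:,2]))
q,d2,i2=snap('top'); C2=cloud(i2,d2)
P=C2[(abs(C2[...,0]-.5565)<.1)&(abs(C2[...,1]+.12)<.1)&(C2[...,2]>.125)&(C2[...,2]<.145)]
s=(P[:,:2]-[.5613,-.1])@[.04,.999]; print('handle s',np.sort(s)[-30:].round(4))
"
```

```text
go [-0.18 -0.07  9.81] turn 0.003 half -3.139 | eef [ 0.5551 -0.2206  0.2731] yaw 146.2 q [-0.38  0.43  0.4   1.54 -0.   -1.36] t 20.2 F [ 0.   0.3 -0.2] g 0.0597
{'location': [200.0, 246.3], 'conf': 0.65} [ 0.55839108 -0.22340164  0.201     ]
bar 984 ((557.50390625, -221.6468505859375), (45.54026794433594, 14.026227951049805), 56.850502014160156) 0.20843844646950604
handle s [0.0052 0.0053 0.0054 0.0055 0.0055 0.0056 0.0056 0.0057 0.0057 0.0058
 0.0058 0.0059 0.0059 0.0059 0.0059 0.006  0.006  0.0061 0.0062 0.0062
 0.0064 0.0064 0.0065 0.0065 0.0066 0.0067 0.0067 0.0068 0.007  0.0075]
```

View pics/w7.png

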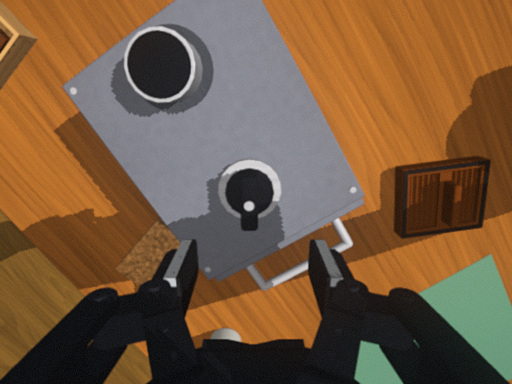

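The wrist view shows the knob bar at (200,247), square between the jaws. By depth its centre is (0.5575, −0.2216). The drawer panel looks flush. I descend and grip it.

Call:
arm_command --pt "0 -0.2 3" --pt "0 -0.2 5.5" --pt "0 -0.2 7.5" --pt "0 -0.2 9" --pt "0 -0.2 9.5" --turn '[-0.01, -0.01, -0.01, -0.01, -0.01]' --hand '[0.3, 0.3, 0.3, 0.3, 0.3]'

```text
clock: 20.77
eef_pos: [0.5554, -0.2205, 0.1755]
tool_rot: [-0.475, 0.88, 0.002, -0.002]
ft_force: [-1.3, -0.3, -0.1]
grip_width: 0.06
```

Call:
arm_command --pt "0 0 0" --pt "0 0 0" --pt "0 0 0" --pt "0 0 0" --pt "0 0 0" --turn '[0, 0, 0, 0, 0]' --hand '[0.3, 1, 1, 1, 1]'

```text
clock: 21.18
eef_pos: [0.5582, -0.2217, 0.1803]
tool_rot: [-0.475, 0.88, -0.001, 0.001]
ft_force: [0.5, -0.6, 8.2]
grip_width: 0.0128
```

Call:
arm_command --pt "0 0 0" --pt "0 0 0" --pt "0 0 0" --turn '[0, 0, 0]' --hand '[1, 1, 1]'

```text
clock: 21.43
eef_pos: [0.5582, -0.2217, 0.1803]
tool_rot: [-0.475, 0.88, -0.001, 0.001]
ft_force: [0.3, -1.5, 5.6]
grip_width: 0.0126
```

Call:
arm_command --pt "0 0 0" --pt "0 0 0" --pt "0 0 0" --pt "0 0 0" --pt "0 0 0" --turn '[0.12, 0.24, 0.36, 0.48, 0.6]' --hand '[1, 1, 1, 1, 1]'

```text
clock: 21.85
eef_pos: [0.5579, -0.2213, 0.1803]
tool_rot: [-0.191, 0.982, -0.001, 0.001]
ft_force: [-0.0, 0.5, 6.5]
grip_width: 0.013
```

Call:
arm_command --pt "0 0 0" --pt "0 0 0" --pt "0 0 0" --pt "0 0 0" --pt "0 0 0" --turn '[0.12, 0.24, 0.36, 0.48, 0.6]' --hand '[1, 1, 1, 1, 1]'

```text
clock: 22.27
eef_pos: [0.5579, -0.2208, 0.1802]
tool_rot: [0.107, 0.994, 0.0, 0.001]
ft_force: [0.3, 1.8, 6.4]
grip_width: 0.0128
```

Call:
arm_command --pt "0 0 0" --pt "0 0 0" --pt "0 0 0" --pt "0 0 0" --pt "0 0 0" --turn '[0.12, 0.24, 0.36, 0.48, 0.5]' --hand '[1, 1, 1, 1, 1]'

```text
clock: 22.68
eef_pos: [0.5581, -0.2205, 0.1803]
tool_rot: [0.349, 0.937, 0.001, 0.001]
ft_force: [0.7, 2.1, 6.4]
grip_width: 0.0125
```

```bash
python3 -c "
from h import *
go(.5575,-.2216,.28,60)
print(get_obs()['ft_torque'])"
```

```text
go [-0.05 -0.1  -9.97] turn -0.189 half 2.952 | eef [ 0.5581 -0.2205  0.1803] yaw 49.1 q [-0.38  0.46  0.21  1.32  0.    0.34] t 22.68 F [0.7 2.1 6.4] g 0.0125
[0.51023232 0.02961387 0.1380663 ]
```

The moment about z is about 0.13 N m, so the clutch is slipping. I release, rise and take the last look.

Call:
arm_command --pt "0 0 0" --pt "0 0 0" --pt "0 0 0" --pt "0 0 0" --pt "0 0 0" --turn '[0, 0, 0, 0, 0]' --hand '[0.3, 0.3, 0.3, 0.3, 0.3]'

```text
clock: 23.1
eef_pos: [0.5569, -0.2212, 0.1782]
tool_rot: [0.347, 0.938, -0.0, -0.001]
ft_force: [0.0, 0.3, -0.2]
grip_width: 0.0593
```

Call:
arm_command --pt "0 0 -2" --pt "0 0 -4.5" --pt "0 0 -7.5" --pt "0 0 -9" --pt "0 0 -9" --turn '[0, 0, 0, 0, 0]' --hand '[0.3, 0.3, 0.3, 0.3, 0.3]'

```text
clock: 23.52
eef_pos: [0.559, -0.2221, 0.2732]
tool_rot: [0.347, 0.938, -0.0, 0.004]
ft_force: [0.6, -0.7, -0.1]
grip_width: 0.0602
```

```bash
python3 -c "
from h import *
go(.5575,-.2216,.28,60)
p,d,i=snap('wrist'); C=cloud(i,d)
P=C[(abs(C[...,0]-.5565)<.035)&(abs(C[...,1]+.219)<.035)&(C[...,2]>.198)&(C[...,2]<.216)]; print('bar',cv2.minAreaRect((P[:,:2]*1000).astype(np.float32)))
# panel: front face vs housing along f
f=np.array([.04,.9992]); T=C.reshape(-1,3); s=(T[:,:2]-[.5575,-.2216])@f; l=(T[:,:2]-[.5575,-.2216])@[f[1],-f[0]]
m=(abs(l)<.07)&(T[:,2]>.12); print('panel top(.155) s range',np.percentile(s[m&(abs(T[:,2]-.155)<.004)],[2,50,98]).round(4),'housing top',np.percentile(s[m&(abs(T[:,2]-.165)<.003)],[99.5]).round(4),'bar max',np.percentile(s[m&(abs(T[:,2]-.135)<.006)],[50,99]).round(4))
cv2.imwrite('pics/w8.png',cv2.resize(p[60:330,80:460],(760,540),interpolation=2)[:,:,::-1])
"
```

```text
go [ 0.14 -0.06 -0.68] turn -0.186 half 2.955 | eef [ 0.559  -0.2221  0.2732] yaw 49.3 q [-0.38  0.43  0.41  1.54 -0.    0.33] t 23.52 F [ 0.6 -0.7 -0.1] g 0.0602
bar ((557.425537109375, -220.52633666992188), (13.466423988342285, 45.95796585083008), 48.98729705810547)
panel top(.155) s range [0.0655 0.0712 0.077 ] housing top [0.064] bar max [0.1182 0.1267]
```

View pics/w8.png

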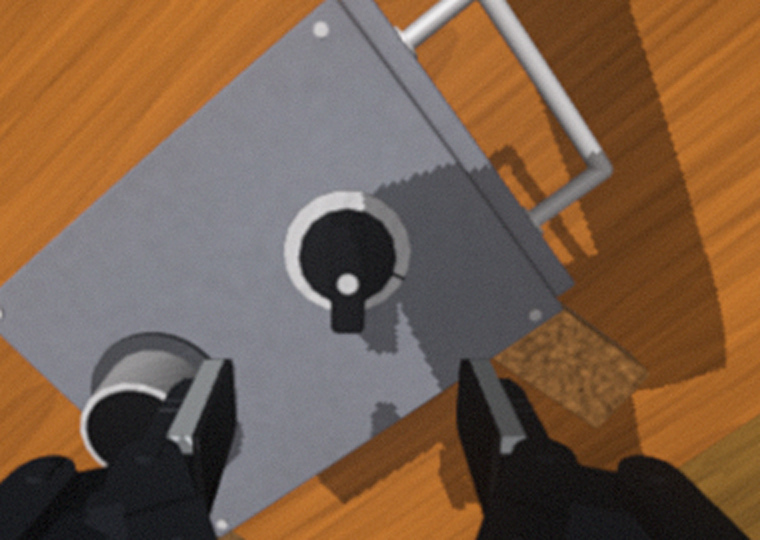

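The tick on the collar, at (400,275), stands about 65° behind the bar end at (348,320), so the clutch has slipped. The panel is shut: its front face is at 76–77 mm from the knob axis, as it should be when home. Handing in.

```bash
python3 -c "
from h import *
print(job_done())"
```

```text
the job is handed in; nothing more can be done
None
```

The job is done and handed in at about 23.5 s of robot time, with the gripper clear of everything. I pulled the drawer to its stop, laid the grey/white cassette in it fin up, and pushed the drawer home. Then I turned the clamp knob clockwise by 1.7 rad.

**Last checks:**
- **Drawer:** it travelled the full 150 mm from the stop, and the panel's front face sits 76–77 mm from the knob axis (76 mm when home).
- **Cassette:** in the drawer it was level within about 0.1°, with clearance on all sides.
- **Clamp:** the moment about the knob axis was about 0.14 N m while turning. Afterwards the collar tick stood about 65° behind the knob's bar, so the clutch slipped well past 0.2 rad.

**What disagreed:**
- **Fingertip height:** the real fingertips are about 12 mm above the reported TCP, not 14 mm below it as stated. My first grip on the handle therefore closed above the bar and touched nothing. I corrected for this afterwards.
- **Contact force:** when I regripped the handle, the force sensor briefly read about 14 N upward, well under the 40 N limit.
- **Bystanders:** I did not measure the other items at the end. None was approached, and those in view in the wrist pictures looked undisturbed.

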